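# Thread a shaft through two pillow blocks

### The job

Pick the shaft up by its grip from the wooden rest and thread it, nose first, from left to right as the robot sees it, through the hole of the left (near) pillow block and then the right (far) one, until its collar sits right up against the near block; then let go of it. The sled with the blocks has been bolted down somewhere off the middle of its stand and the far block is loose, so feel your way in gently and never force the shaft against the blocks. Leave the loose things around the stand where they are.

Things in the scene. Friction and masses are not known exactly. Their poses are not given: they have to be found in the camera images.
- stand: Bearing stand fixed to the bench: dark steel base plate 190 x 150 x 12 mm. Origin at the centre of its underside, on the bench; x = direction in which the shaft is pushed in (near block to far block), z up. It carries a sled with two grey pillow blocks, whose 18 mm round, unchamfered holes run along x, centred 65 mm above the bench.
- sled_mid (a point): On the stand, 20 mm up, y = 0: middle of the sideways range of the aluminium sled (150 x 104 x 8 mm) that carries both blocks. The sled is bolted tight, but at an unmeasured sideways place: the near hole may lie anywhere from y = -20 to +20 mm in the stand's frame. This point does not move with it.
- near_face (a point): In the plane of the near block's front face (x = -65 mm on the stand), at hole height 65 mm, at y = 0 of the stand, NOT at the hole's true sideways place. Near block: 22 mm thick (x = -65 to -43), 70 mm wide, top 92 mm up; its bolted feet reach 49 mm to each side and 33 mm up, with bolt heads to 39 mm. Axes as the stand's.
- far_face (a point): The same for the far block (x = 30 to 52 mm on the stand; same size, hole 65 mm up). Fixed at y = 0 of the stand. This block's bolts are loose: its hole starts up to 2.5 mm to either side of the near hole's line, and it slides sideways (at most 3 mm from that line) with about 1.5 N, so the shaft's tapered nose draws it into line.
- shaft: Loose straight shaft, about 0.16 kg, 213 mm over all. Origin on its axis at the collar's front face, x towards the nose. Bare aluminium shank 16 mm in diameter from x = 0 to 127 mm, then a nose tapering to 12 mm over 8 mm; steel collar 30 mm, x = -8 to 0; dark round grip 20 mm, x = -78 to -8. Starts level in the rest, axis 50 mm above the bench.
- shaft_grip (a point): Middle of the shaft's grip, on the axis, 43 mm behind the collar's front face: where to grasp it from above, fingers to either side.
- shaft_collar (a point): On the shaft's axis at the front face of the collar: the face that must end against the near block.
- shaft_nose (a point): On the shaft's axis at the very end of the nose, 135 mm ahead of the collar's front face.
- rest: Fixed wooden rest with two V posts, 58 mm high, that hold the shank; plate 120 x 60 x 8 mm. Origin on the bench under the start place of the collar's front face, x along the shaft towards its nose; posts (14 mm thick) at x = 11 and 105 mm, plate from x = -2 to 118 mm; nothing under the grip.
- loose_bearing: Loose ball bearing 47 mm diameter, 14 mm high, beside the stand; leave alone. Origin under its centre.
- nut: Loose rusty hexagon nut 28 mm, 13 mm high, beside the stand; leave alone. Origin under its centre.
- black_tape: Loose roll of black tape 64 mm diameter, 18 mm high, behind the stand's far end; leave alone. Origin under its centre.

How it is judged:
On the way, in this order (a step that is already met when the one before it is completed fails the run):
1. the nose has come through the near block (x of shaft_nose in the frame of stand above -0.041 m and angle between the x axis of shaft and the x axis of stand, either way round below 0.1 rad and y of shaft_nose in the frame of stand between -0.028 and 0.028 m and z of shaft_nose in the frame of stand between 0.058 and 0.072 m), for 0.1 s.
2. the nose has come through the far block as well (x of shaft_nose in the frame of stand above 0.053 m and angle between the x axis of shaft and the x axis of stand, either way round below 0.1 rad and y of shaft_nose in the frame of stand between -0.028 and 0.028 m and z of shaft_nose in the frame of stand between 0.058 and 0.072 m and y of shaft_collar in the frame of stand between -0.028 and 0.028 m and z of shaft_collar in the frame of stand between 0.058 and 0.072 m), for 0.1 s.
At the end, for the whole second after the job is handed in: The shaft lies through both blocks, let go and at rest: its collar's front face within 2 mm of the near block's front face, both nose and collar within 7 mm of hole height and 28 mm of the stand's middle line, and its axis within 0.07 rad of the stand's x axis (x of shaft_collar in the frame of stand between -0.067 and -0.062 m and y of shaft_collar in the frame of stand between -0.028 and 0.028 m and z of shaft_collar in the frame of stand between 0.058 and 0.072 m and y of shaft_nose in the frame of stand between -0.028 and 0.028 m and z of shaft_nose in the frame of stand between 0.058 and 0.072 m and angle between the x axis of shaft and the x axis of stand, either way round below 0.07 rad and linear speed of shaft below 0.02 m/s); the robot touches nothing.
It fails at once if the shaft is forced: more than 35 N between the shaft and the stand with its blocks (contact force between shaft and stand above 35 N).
It fails at once if the robot hits the stand or its blocks with more than 20 N (contact force between any of the fingers, the arm and stand above 20 N).
It fails at once if a loose thing beside the stand is moved by more than 30 mm (distance of any of loose_bearing, nut, black_tape from where it was at the start of the episode above 0.03 m).
It also fails if it takes over 72 s, if anything falls off the work surface, if the arm or the gripper's body presses on something with over 40 N, if the wrist force passes 120 N, or if a joint passes its speed limit or range.

### The arm

A 7-joint arm with a two-finger parallel gripper is mounted at the origin on a cart in front of the work surface, level with it; the furniture and walls round the work are solid. World frame = base frame: x ahead of the robot, y to its left, z up, the work surface at z = 0. Lengths are in m, angles in rad, forces in N, time in s.
With the tool pointing down it reaches from about 0.425 to 0.925 m from the base axis. Payload 6.8 kg.
Tool frame: the origin (TCP) lies midway between the tips of the shut fingers; the grasp point (between the pads) lies 19 mm behind it; z points along the fingers, y is the line along which they close (so a half turn about z gives the same grasp; the last joint's range is limited). The gripper opens to 85 mm and grips with 20 to 120 N. Pads are 22 mm wide; open, the fingers measure 114 mm over their backs; the gripper's body (76 mm by 85 mm) begins 54 mm behind the grasp point. The pads swing forward as they close: fully open they stand 13 mm farther back than shut.
Start: joints at [1.058, 0.477, 0.022, 1.555, -0.011, 1.109, -0.083], TCP at [0.266, -0.62, 0.193] pointing down, gripper open.
Joint ranges: [-2.96, 2.96], [-0.34, 2.1], [-1.41, 1.46], [0.24, 2.44], [-1.37, 4.51], [0.17, 1.92], [-2.96, 2.96]. Speed limits (rad/s): [2.39, 2.39, 3.14, 3.14, 3.14, 3.14, 3.14].

### API

Orientations are given as a unit quaternion [w, x, y, z].
In Python, from station import bot, eyes, ticket gives the robot as it stands.
- The arm moves only by the shell command python3 -m crank 'ROWS' [FORCE]. ROWS is text: rows parted by semicolons, each of 7 numbers parted by spaces: the shift along the tool's x, y, z in units of 0.5 m (1.0 is 0.5 m), then the turn, a rotation vector about the tool's x, y, z in units of 180 degrees (1.0 is 180 degrees), then the closure, from 0 (fully open) to 1 (shut). A call has 1 to 20 rows; each row is the pose to reach, as a shift and turn from the pose commanded when the call began, along the tool's axes at that moment, turning the shorter way round; what a row does not reach only later rows make up. A row lasts 1/10 s, in which the tool goes at most 50 mm and 8.59 degrees, less where a joint would pass 70% of its speed; a pose out of reach is approached as far as the arm can. A call with a number of a shift or a turn outside -1 to 1 is refused whole. A call with a gripper value outside its range is refused whole. The fingers move at their own pace and stop on an object; FORCE is the grip in N (left out, the last holds). Time passes only in rows, so rows that repeat a pose let the fingers close. It gives the time, the measured TCP pose, the force, the opening and the grip force at its end, in the units of the state.
- bot.get_obs(): the state, without advancing time (a new reading comes with each control period).
- eyes.read_camera(name): name is "scene" or "top"; returns a dict with "image" (384x512x3 uint8, red, green, blue), "K" (3x3 intrinsics, pixels), "R" (3x3) and "t" (3): a world point X has camera coordinates R X + t. Camera axes: x right, y down, z forward; pixel columns grow to the right and rows downward; lengths in m; the calibration is good to about 2 mm. A picture is of the moment at which its call begins. There is no depth.
- ticket.hand_in(): hands the job in; it is judged then, once.
The state is a dict: "t": time; "q": joint angles; "joint_vel": joint speeds; "joint_torque": joint torques, N m; "eef_pos": TCP position; "tool_rot": TCP orientation; "contact_force": force on the tool from outside, world axes, zero at the start; "torque": the same for the moment, N m; "gripper_width": opening from 0.0 (shut) to 1.0 (fully open); "grasp_force": force on a finger pad.
Only numpy, scipy, OpenCV 4.12 (cv2) and the standard library are available. Lean on these libraries where they do the work, as an engineer would, in place of code of your own. Each camera call takes 0.05 s, during which the arm holds its last target. There are 200 camera calls.

## Working session

There is one attempt and no reset: what is moved stays moved. The work goes in short steps, Python scripts to look and compute and a shell command to move; the robot and the scene stay as the last step left them, time stands still between calls to the robot, and variables do not carry over. Pictures are saved under pics/ and viewed, at most 10 in all, crops included, and the job is handed in when it is done.

```bash
mkdir -p pics; ls; python3 - <<'E'
from station import bot,eyes
import cv2
for n in("scene","top"):
    d=eyes.read_camera(n);cv2.imwrite(f"pics/{n}0.png",d["image"][:,:,::-1]);print(n,d["K"].round(1).tolist(),d["R"].round(3).tolist(),d["t"].round(3).tolist())
print(bot.get_obs())
E
```

```text
pics
scene [[401.6, 0.0, 259.2], [0.0, 401.6, 197.1], [0.0, 0.0, 1.0]] [[-0.699, -0.715, 0.022], [-0.396, 0.361, -0.844], [0.596, -0.599, -0.536]] [0.415, 0.264, 0.768]
top [[368.1, 0.0, 260.0], [0.0, 368.1, 191.3], [0.0, 0.0, 1.0]] [[-0.006, -1.0, 0.016], [-0.993, 0.004, -0.115], [0.115, -0.017, -0.993]] [0.04, 0.536, 0.905]
{'t': 0.1, 'q': array([ 1.05789024,  0.47770395,  0.02238931,  1.55635461, -0.01151505,
        1.1093264 , -0.08310772]), 'joint_vel': array([ 1.07676194e-04, -1.76199551e-03,  9.37121404e-04, -2.90327026e-03,
        4.51933010e-04, -3.91976339e-04, -7.74419584e-05]), 'joint_torque': array([ 4.85373224e-03, -5.97755814e+01,  1.61396764e+00, -2.81951022e+01,
        1.28952228e-02,  5.04962954e-03,  2.85437397e-05]), 'eef_pos': array([ 0.26556536, -0.61990453,  0.1922321 ]), 'tool_rot': array([-7.99412316e-04,  9.79589604e-01,  2.01006258e-01, -2.29755881e-04]), 'contact_force': array([-0.01665638,  0.02471709, -0.05363087]), 'torque': array([ 0.02045639, -0.02361479,  0.02192668]), 'grasp_force': 0.0, 'gripper_width': 1.0000363494279352}
```

View pics/scene0.png

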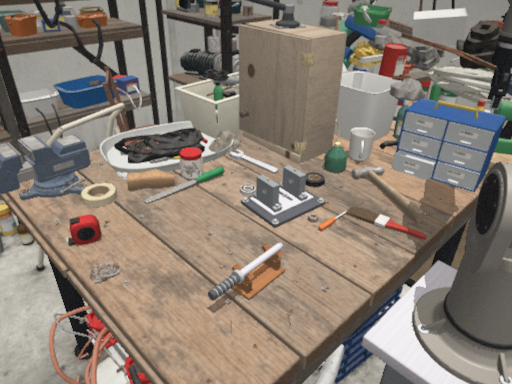

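View pics/top0.png

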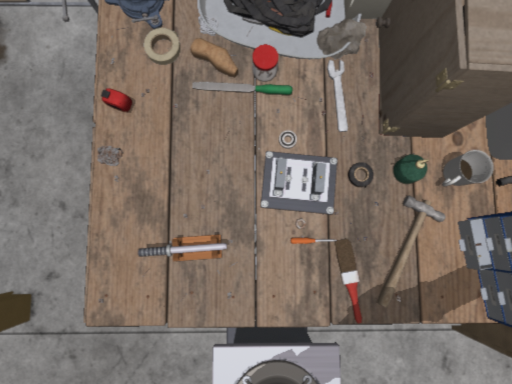

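The scene view shows the shaft in its rest at (245,270) with the grip at lower left, and the stand at (283,198). In the top view the stand is at (299,182), and the shaft runs from its grip at (140,251) to its nose at (228,246). The tool must point its fingers along about world x.

```bash
python3 - <<'E'
import cv2,numpy as np
t=cv2.imread("pics/top0.png");s=cv2.imread("pics/scene0.png")
a=cv2.resize(t[145:220,255:345],None,fx=5,fy=5,interpolation=cv2.INTER_CUBIC)   #450x375
b=cv2.resize(t[230:265,135:235],None,fx=4,fy=4,interpolation=cv2.INTER_CUBIC)
c=cv2.resize(s[160:226,236:330],None,fx=5,fy=5,interpolation=cv2.INTER_CUBIC)
im=np.zeros((600,800,3),np.uint8);im[:375,:450]=a;im[380:520,:400]=b;im[0:330,455:800]=c[:,60:405]
cv2.imwrite("pics/crop0.png",im)
E
```

```text
(no output)
```

View pics/crop0.png

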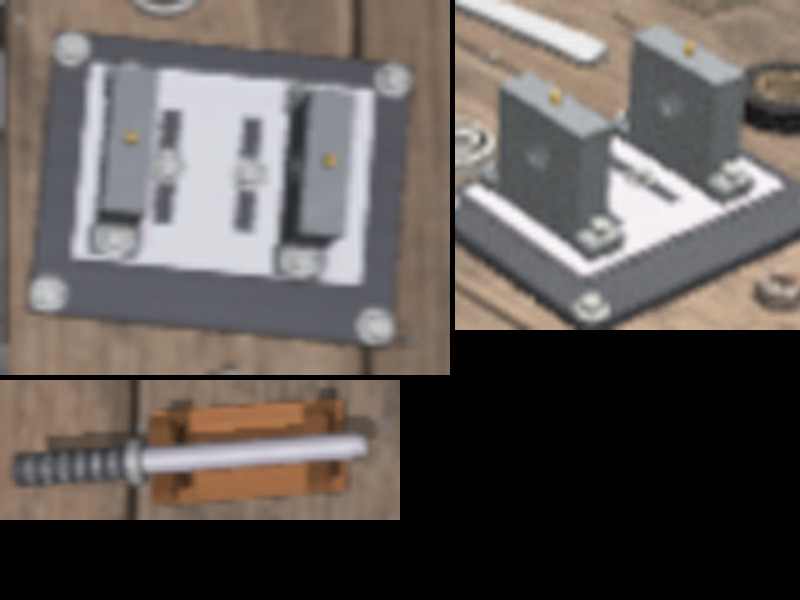

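The crop shows brass nipples on both block tops (near at top-view pixel ~(281,172.5), far ~(321,177)). The white sled corners and plate bolts are clear, and the collar is at ~(168.5,250). Measuring these by mask and ray.

```bash
cat > h.py <<'E'
import numpy as np,cv2
from station import bot,eyes
def ray(d,p):
    R,t,K=d["R"],d["t"],d["K"];return -R.T@t,R.T@np.linalg.solve(K,[p[0],p[1],1.])
def onz(d,p,z):
    c,v=ray(d,p);return c+v*(z-c[2])/v[2]
def tri(rs):
    A=np.zeros((3,3));b=np.zeros(3)
    for c,v in rs:
        v=v/np.linalg.norm(v);P=np.eye(3)-np.outer(v,v);A+=P;b+=P@c
    X=np.linalg.solve(A,b);return X,[np.linalg.norm(np.cross(X-c,v/np.linalg.norm(v))) for c,v in rs]
def proj(d,X):
    q=d["K"]@(d["R"]@np.asarray(X,float)+d["t"]);return q[:2]/q[2]
def cen(d,box,lo,hi):  # hsv blobs in box x0,y0,x1,y1: saturation-weighted centroid
    x0,y0,x1,y1=box;h=cv2.cvtColor(d["image"][y0:y1,x0:x1],cv2.COLOR_RGB2HSV)
    m=cv2.inRange(h,lo,hi);w=h[...,1].astype(float)*(m>0);Y,X=np.indices(m.shape)
    return np.array([(X*w).sum()/w.sum()+x0,(Y*w).sum()/w.sum()+y0]),int((m>0).sum())
E
python3 - <<'E'
from h import *
T=eyes.read_camera("top");S=eyes.read_camera("scene")
lo,hi=(12,90,80),(35,255,255)
P=[]
for nm,bt,bs in(("near",(276,167,287,178),(250,173,263,185)),("far",(315,172,327,183),(280,162,292,176))):
    a,n=cen(T,bt,lo,hi);b,m=cen(S,bs,lo,hi);X,e=tri([ray(T,a),ray(S,b)]);print(nm,a,n,b,m,X.round(4),e, onz(T,a,.094).round(4));P.append(X)
d=P[1]-P[0];print("nip dist",np.linalg.norm(d),"yaw",np.arctan2(d[1],d[0]))
f=lambda u,v:((u+.5)/5-.5+255,(v+.5)/5-.5+145)
B=np.array([onz(T,f(*p),.015) for p in((72,49),(393,81),(375,327),(48,294))]);print("bolts",B.round(4).tolist(),B.mean(0))
L=np.array([onz(T,f(*p),.020) for p in((90,65),(375,88),(362,284),(73,258))]);print("sled",L.round(4).tolist(),L.mean(0))
for Q in(B,L):
    v=(Q[1]-Q[0])+(Q[2]-Q[3]);w=(Q[0]-Q[3])+(Q[1]-Q[2]);print("yaw",np.arctan2(v[1],v[0]),np.arctan2(w[1],w[0])-np.pi/2,"size",np.linalg.norm(v)/2,np.linalg.norm(w)/2)
    c=Q.mean(0);
    for y in [np.arctan2(v[1],v[0])]:
        ex=np.array([np.cos(y),np.sin(y)]);ey=np.array([-ex[1],ex[0]])
        c0=B.mean(0)
        print([( (X[:2]-c0[:2])@ex,(X[:2]-c0[:2])@ey) for X in P], (L.mean(0)-c0)[:2]@ey)
# plate outline
h=cv2.cvtColor(T["image"],cv2.COLOR_RGB2HSV)[145:220,255:345]
# shaft axis: white shank in top view
g=T["image"][235:262,136:232].astype(float)
h=cv2.cvtColor(T["image"],cv2.COLOR_RGB2HSV)[235:262,136:232]
m=((h[...,1]<50)&(h[...,2]>150));pts=[]
for x in range(36,86):
    ys=np.nonzero(m[:,x])[0]
    if len(ys): w=h[ys,x,2].astype(float);pts.append((x+136,(ys*w).sum()/w.sum()+235,len(ys)))
pts=np.array(pts);k=np.polyfit(pts[:,0],pts[:,1],1);print("line",k,np.median(pts[:,2]),np.std(pts[:,1]-np.polyval(k,pts[:,0])))
for u in(138.2,168.4,226.2): print(u,onz(T,(u,np.polyval(k,u)),.05).round(4))
g2=cv2.cvtColor(T["image"],cv2.COLOR_RGB2GRAY)
for u0,u1 in((134,144),(163,176),(220,232)): print(u0,[int(g2[round(np.polyval(k,u)),u]) for u in range(u0,u1)])
E
```

```text
near [281. 172.] 1 [nan nan] 0 [nan nan nan] [np.float64(nan), np.float64(nan)] [ 0.5755 -0.0114  0.094 ]
far [320.48 177.  ] 2 [nan nan] 0 [nan nan nan] [np.float64(nan), np.float64(nan)] [ 0.5632 -0.1056  0.094 ]
nip dist nan yaw nan
bolts [[0.6357, 0.0136, 0.015], [0.6182, -0.1546, 0.015], [0.4893, -0.1416, 0.015], [0.5071, 0.027, 0.015]] [ 0.56255678 -0.06392037  0.015     ]
sled [[0.6261, 0.0045, 0.02], [0.6136, -0.144, 0.02], [0.5111, -0.1345, 0.02], [0.5251, 0.0142, 0.02]] [ 0.56897028 -0.0649642   0.02      ]
yaw -1.6748744181187538 -1.6731121484249982 size 0.16931380088370684 0.12946202984629315
[(np.float64(nan), np.float64(nan)), (np.float64(nan), np.float64(nan))] 0.00648724278406087
yaw -1.6598074481601977 -1.6650077589300916 size 0.1491473065811146 0.10212892054810488
[(np.float64(nan), np.float64(nan)), (np.float64(nan), np.float64(nan))] 0.006480903488096815
line [-7.16141563e-02  2.62234167e+02] 5.0 0.1333955819623929
138.2 [0.3861 0.3352 0.05  ]
168.4 [0.3909 0.2622 0.05  ]
226.2 [0.4    0.1216 0.05  ]
134 [125, 121, 120, 109, 94, 89, 91, 115, 122, 103]
163 [126, 92, 96, 152, 187, 185, 155, 166, 204, 210, 209, 209, 209]
220 [211, 212, 209, 204, 199, 184, 145, 113, 116, 118, 122, 124]h.py:17: RuntimeWarning: invalid value encountered in scalar divide
  return np.array([(X*w).sum()/w.sum()+x0,(Y*w).sum()/w.sum()+y0]),int((m>0).sum())
```

```bash
cat >> h.py <<'E'
from scipy.spatial.transform import Rotation as Ro
def rows(*wps,base=None):
    o=bot.get_obs();q=o["tool_rot"];R0=Ro.from_quat([q[1],q[2],q[3],q[0]]);p0=o["eef_pos"]
    if base is not None: p0,R0=np.array(base[:3]),down(base[3])
    for x,y,z,th in wps:
        s=R0.inv().apply(np.array([x,y,z])-p0)/.5;r=(R0.inv()*down(th)).as_rotvec()/np.pi
        print((x,y,z,th),"->"," ".join(f"{v:.4f}" for v in np.r_[s,r]))
def down(th): return Ro.from_matrix(np.array([[np.cos(th),np.sin(th),0],[np.sin(th),-np.cos(th),0],[0,0,-1]]).T.T)
E
python3 - <<'E'
from h import *
rows((.5,-.3,.21,.9),(.57,0,.21,1.636),(.3885,.2992,.15,1.636),(.3885,.2992,.033,1.636))
T=eyes.read_camera("top");S=eyes.read_camera("scene")
for d,(x0,y0,x1,y1) in((T,(277,168,286,178)),(T,(316,173,326,182)),(S,(252,175,264,183)),(S,(278,164,294,175))):
    a=d["image"][y0:y1,x0:x1].astype(float);w=np.clip((a[...,0]-a[...,2]-5),0,None);w[w<.35*w.max()]=0
    Y,X=np.indices(w.shape);print((X*w).sum()/w.sum()+x0,(Y*w).sum()/w.sum()+y0,(w>0).sum(),w.max())
E
```

```text
(0.5, -0.3, 0.21, 0.9) -> 0.6829 -0.4039 -0.0347 -0.0004 -0.0001 -0.1576
(0.57, 0, 0.21, 1.636) -> 1.0479 -0.9002 -0.0341 -0.0003 -0.0002 -0.3919
(0.3885, 0.2992, 0.15, 1.636) -> 0.9499 -1.5931 0.0867 -0.0003 -0.0002 -0.3919
(0.3885, 0.2992, 0.033, 1.636) -> 0.9500 -1.5928 0.3207 -0.0003 -0.0002 -0.3919
280.9269406392694 172.00456621004565 5 76.0
320.5188679245283 176.5566037735849 4 59.0
254.00783475783476 178.42378917378917 42 43.0
282.1548966055404 167.86031993757317 79 41.0
```

```bash
A='0.68 -0.40 -0.035 0 0 -0.16 0'; B='0.99 -0.90 -0.035 0 0 -0.392 0'
python3 -m crank '0.68 -0.40 -0.035 0 0 -0.16 0;0.68 -0.40 -0.035 0 0 -0.16 0;0.68 -0.40 -0.035 0 0 -0.16 0;0.68 -0.40 -0.035 0 0 -0.16 0;0.68 -0.40 -0.035 0 0 -0.16 0;0.68 -0.40 -0.035 0 0 -0.16 0;0.68 -0.40 -0.035 0 0 -0.16 0;0.68 -0.40 -0.035 0 0 -0.16 0;0.99 -0.90 -0.035 0 0 -0.392 0;0.99 -0.90 -0.035 0 0 -0.392 0;0.99 -0.90 -0.035 0 0 -0.392 0;0.99 -0.90 -0.035 0 0 -0.392 0;0.99 -0.90 -0.035 0 0 -0.392 0;0.99 -0.90 -0.035 0 0 -0.392 0;0.99 -0.90 -0.035 0 0 -0.392 0;0.99 -0.90 -0.035 0 0 -0.392 0'
python3 - <<'E'
from h import *
rows((.3885,.2992,.13,1.636),(.3885,.2992,.033,1.636))
S=eyes.read_camera("scene");T=eyes.read_camera("top");pt=[(280.93,172.0),(320.52,176.56)];P=[]
for k,(x0,y0,x1,y1) in enumerate(((264,175,273,183),(290,165,299,173))):
    a=S["image"][y0:y1,x0:x1].astype(float);w=np.clip((a[...,0]-a[...,2]-5),0,None);w[w<.35*w.max()]=0
    Y,X=np.indices(w.shape);c=((X*w).sum()/w.sum()+x0,(Y*w).sum()/w.sum()+y0);X,e=tri([ray(T,pt[k]),ray(S,c)]);P.append(X);print(c,(w>0).sum(),X.round(4),np.round(e,4),onz(T,pt[k],.095).round(4))
E
```

```text
t: 1.9
eef_pos: [0.5436, -0.0108, 0.2106]
tool_rot: [0.0, 0.683, 0.731, -0.0]
contact_force: [0.1, 0.3, -0.1]
gripper_width: 0.994
grasp_force: 0.0
(0.3885, 0.2992, 0.13, 1.636) -> 0.6397 -0.2674 0.1612 0.0000 0.0000 0.0009
(0.3885, 0.2992, 0.033, 1.636) -> 0.6397 -0.2674 0.3552 0.0000 0.0000 0.0009
(np.float64(269.21512605042017), np.float64(176.9798319327731)) 29 [ 0.5731 -0.0116  0.1017] [0.0015 0.0015] [ 0.5753 -0.0112  0.095 ]
(np.float64(295.30078125), np.float64(167.056640625)) 25 [ 0.5623 -0.1047  0.1022] [0.0008 0.0008] [ 0.5641 -0.1056  0.095 ]
```

```bash

python3 -m crank '0.64 -0.267 0.12 0 0 0 0;0.64 -0.267 0.12 0 0 0 0;0.64 -0.267 0.12 0 0 0 0;0.64 -0.267 0.12 0 0 0 0;0.64 -0.267 0.12 0 0 0 0;0.64 -0.267 0.12 0 0 0 0;0.64 -0.267 0.12 0 0 0 0;0.64 -0.267 0.12 0 0 0 0;0.64 -0.267 0.12 0 0 0 0;0.64 -0.267 0.2 0 0 0 0;0.64 -0.267 0.28 0 0 0 0;0.64 -0.267 0.33 0 0 0 0;0.64 -0.267 0.359 0 0 0 0;0.64 -0.267 0.359 0 0 0 0;0.64 -0.267 0.359 0 0 0 0'
python3 - <<'E'
from h import *
for n in("top","scene"):
    d=eyes.read_camera(n);im=d["image"][:,:,::-1]
    c=im[200:300,110:260] if n=="top" else im[220:320,170:320]
    cv2.imwrite(f"pics/g_{n}.png",cv2.resize(c,None,fx=2.6,fy=2.6,interpolation=cv2.INTER_CUBIC))
a=cv2.imread("pics/g_top.png");b=cv2.imread("pics/g_scene.png");cv2.imwrite("pics/g.png",np.hstack([a,b]))
E
```

```text
t: 3.5
eef_pos: [0.3907, 0.2983, 0.0319]
tool_rot: [0.0, 0.684, 0.729, 0.0]
contact_force: [-0.3, -0.6, -0.3]
gripper_width: 0.998
grasp_force: 0.0
```

View pics/g.png

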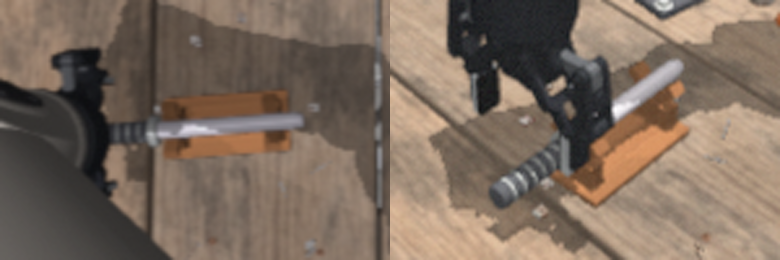

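The fingers straddle the grip: in the top view the hand is at the left and the shaft runs centred out of it. Closing now.

```bash

python3 -m crank '0 0 0 0 0 0 1;0 0 0 0 0 0 1;0 0 0 0 0 0 1;0 0 0 0 0 0 1;0 0 0 0 0 0 1;0 0 0 0 0 0 1;0 0 0 0 0 0 1;0 0 0 0 0 0 1;0 0 0 0 0 0 1;0 0 0 0 0 0 1' 70
python3 -m crank '0 0 -0.02 0 0 0 1;0 0 -0.06 0 0 0 1;0 0 -0.1 0 0 0 1;0 0 -0.16 0 0 0 1;0 0 -0.2 0 0 0 1;0 0 -0.2 0 0 0 1;0 0 -0.2 0 0 0 1;0 0 -0.2 0 0 0 1'
python3 - <<'E'
from h import *
T=eyes.read_camera("top");cv2.imwrite("pics/l.png",T["image"][:,:,::-1])
z=.05+.1
h=cv2.cvtColor(T["image"],cv2.COLOR_RGB2HSV)
m=((h[...,1]<50)&(h[...,2]>140)).astype(np.uint8);m[:,:150]=0;m[:225]=0;m[290:]=0;m[:,250:]=0
n,l,st,c=cv2.connectedComponentsWithStats(m);i=1+st[1:,4].argmax();print(st[i]);ys,xs=np.nonzero(l==i)
vx,vy,x0,y0=cv2.fitLine(np.float32(np.c_[xs,ys]),cv2.DIST_L2,0,.01,.01).ravel()
f=lambda u:onz(T,(u,y0+(u-x0)*vy/vx),z)
A,B=f(xs.min()+8),f(xs.max()-4);print(A,B,"yaw",np.arctan2(*(B-A)[1::-1]),"nose",f(xs.max()+.5));print(bot.get_obs()["eef_pos"],bot.get_obs()["contact_force"])
E
```

```text
t: 4.6
eef_pos: [0.3895, 0.2987, 0.0311]
tool_rot: [-0.0, 0.684, 0.73, -0.0]
contact_force: [-0.8, 0.7, -0.5]
gripper_width: 0.002
grasp_force: 0.0
t: 5.4
eef_pos: [0.389, 0.2981, 0.1304]
tool_rot: [-0.0, 0.684, 0.73, -0.001]
contact_force: [0.6, 1.0, -0.6]
gripper_width: 0.001
grasp_force: 0.0
[166 245  60  10 231]
[0.39486105 0.22717436 0.15      ] [0.40305541 0.12547262 0.15      ] yaw -1.4903975611185254 nose [0.40384284 0.11569967 0.15      ]
[0.3888703  0.29805636 0.13019189] [ 0.08713602 -0.75605024  0.04542607]
```

```bash
python3 - <<'E'
from h import *
S=eyes.read_camera("scene")["image"][:,:,::-1];T=cv2.imread("pics/l.png")
cv2.imwrite("pics/m.png",np.hstack([cv2.resize(T[200:300,110:260],None,fx=2.6,fy=2.6),cv2.resize(S[220:320,170:320],None,fx=2.6,fy=2.6)]))
E
```

```text
(no output)
```

View pics/m.png

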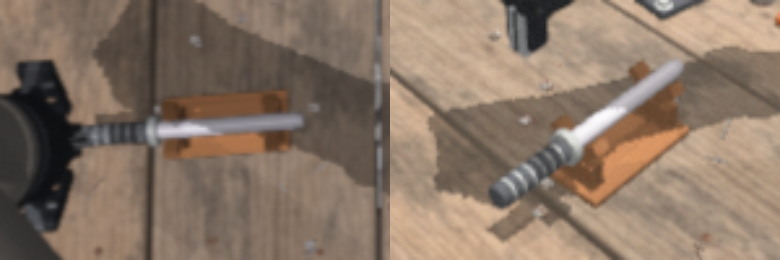

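```bash
python3 - <<'E'
from h import *
o=bot.get_obs();p=o["eef_pos"];print(p,o["q"].round(3))
for n,(x0,y0),off in(("top",(110,200),0),("scene",(170,220),390)):
    d=eyes.read_camera(n)
    for X in(p,(.389,.299,.05),(.3861,.3352,.05),(.3909,.2572,.05)):
        u=proj(d,X);print(n,np.round(X,3),u.round(1),"view",((u-[x0,y0])*2.6+[off,0]).round())
    print("closed-loop C",-d["R"].T@d["t"])
E
```

```text
[0.38889217 0.29813433 0.13017844] [-0.209  0.325 -0.674  2.015  0.26   0.888 -0.958]
top [0.389 0.298 0.13 ] [143.7 252.7] view [ 88. 137.]
top [0.389 0.299 0.05 ] [153.2 251. ] view [112. 133.]
top [0.386 0.335 0.05 ] [138.2 252.3] view [ 73. 136.]
top [0.391 0.257 0.05 ] [170.4 250.1] view [157. 130.]
closed-loop C [0.42865698 0.05368666 0.96052734]
scene [0.389 0.298 0.13 ] [223.4 254.4] view [529.  90.]
scene [0.389 0.299 0.05 ] [224.1 285.7] view [531. 171.]
scene [0.386 0.335 0.05 ] [210.6 295.8] view [495. 197.]
scene [0.391 0.257 0.05 ] [239.2 275.1] view [570. 143.]
closed-loop C [-0.0632859   0.66161726  0.62498428]
```

```bash
python3 - <<'E'
from h import *
S=eyes.read_camera("scene");im=S["image"][:,:,::-1].copy()
c=cv2.resize(im[140:300,150:310],None,fx=3.7,fy=3.7,interpolation=cv2.INTER_CUBIC)
T=cv2.imread("pics/l.png");t=cv2.resize(T[200:300,100:150],None,fx=4,fy=4,interpolation=cv2.INTER_CUBIC)
o=np.zeros((592,800,3),np.uint8);o[:,:592]=c;o[:400,595:795]=t;cv2.imwrite("pics/n.png",o)
E
```

```text
(no output)
```

View pics/n.png

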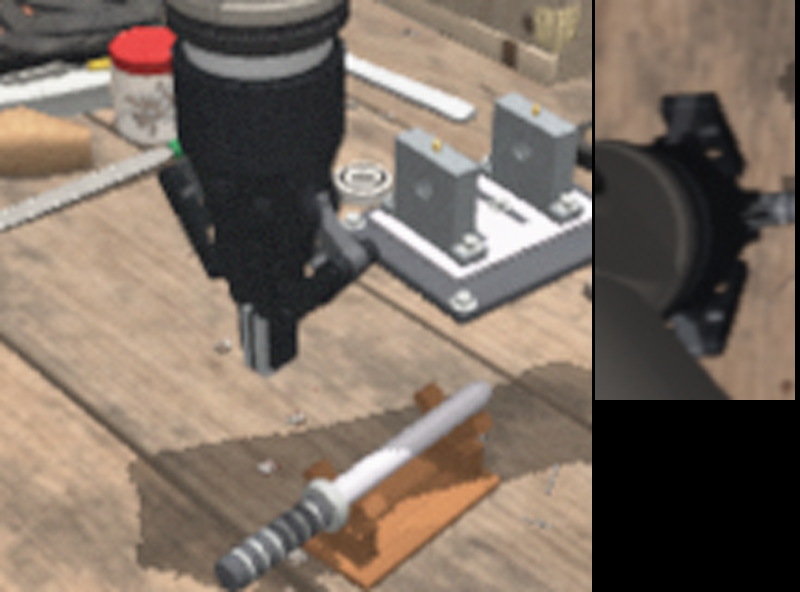

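The shut fingertips show at scene pixel (222,240), but the reported TCP projects to (223,254). So the fingers look about 35 mm higher than reported, and they closed above the shaft. Checking this against the earlier open-finger view.

```bash
python3 - <<'E'
from h import *
S=eyes.read_camera("scene");T=eyes.read_camera("top")
print("shut tip: z at y=.298:");c,v=ray(S,(222.4,239.5));k=(.298-c[1])/v[1];print(c+k*v)
print("on z .13:",c+v*(.13-c[2])/v[2], proj(T,c+v*(.13-c[2])/v[2]))
for z in(.045,.06,.075,.082):print(z,proj(S,(.345,.298,z)).round(1),"seen 241.2 288.5")
for X in((.389,.298,.168),(.389,.298,.13)):print(proj(T,X))
E
```

```text
shut tip: z at y=.298:
[0.39046489 0.298      0.16469285]
on z .13: [0.42466477 0.27059362 0.13      ] [156.67608715 236.42204533]
0.045 [239.3 299.4] seen 241.2 288.5
0.06 [239.3 293.9] seen 241.2 288.5
0.075 [239.3 288.1] seen 241.2 288.5
0.082 [239.2 285.4] seen 241.2 288.5
[138.48910315 253.59759682]
[143.82835672 252.69508913]
```

Both views agree that the tips are about 32 mm higher than reported, with x and y fine. Opening, then going down to reported z ≈ 0.

```bash

python3 -m crank '0 0 0 0 0 0 0;0 0 0 0 0 0 0;0 0 0 0 0 0 0;0 0 0 0 0 0 0;0 0 0 0 0 0 0;0 0 0 0 0 0 0;0 0 0 0 0 0 0;0 0 0.06 0 0 0 0;0 0 0.12 0 0 0 0;0 0 0.17 0 0 0 0;0 0 0.2 0 0 0 0;0 0 0.23 0 0 0 0;0 0 0.25 0 0 0 0;0 0 0.258 0 0 0 0;0 0 0.258 0 0 0 0'
python3 -m crank '0 0 0 0 0 0 1;0 0 0 0 0 0 1;0 0 0 0 0 0 1;0 0 0 0 0 0 1;0 0 0 0 0 0 1;0 0 0 0 0 0 1;0 0 0 0 0 0 1;0 0 0 0 0 0 1;0 0 0 0 0 0 1;0 0 0 0 0 0 1' 70
```

```text
t: 7.25
eef_pos: [0.3896, 0.2988, 0.002]
tool_rot: [0.0, 0.684, 0.73, -0.0]
contact_force: [-0.2, 0.3, -0.2]
gripper_width: 0.995
grasp_force: 0.0
t: 8.25
eef_pos: [0.3892, 0.2987, 0.0021]
tool_rot: [-0.0, 0.684, 0.73, -0.0]
contact_force: [-2.8, -0.2, 3.1]
gripper_width: 0.207
grasp_force: 68.4
```

```bash

python3 -m crank '0 0 -0.01 0 0 0 1;0 0 -0.03 0 0 0 1;0 0 -0.06 0 0 0 1;0 0 -0.1 0 0 0 1;0 0 -0.15 0 0 0 1;0 0 -0.19 0 0 0 1;0 0 -0.2 0 0 0 1;0 0 -0.2 0 0 0 1;0 0 -0.2 0 0 0 1'
cat >> h.py <<'E'
def shaft(d,box,thr=140,smax=50):
    x0,y0,x1,y1=box;h=cv2.cvtColor(d["image"],cv2.COLOR_RGB2HSV);m=np.zeros(h.shape[:2],np.uint8)
    m[y0:y1,x0:x1]=((h[...,1]<smax)&(h[...,2]>thr))[y0:y1,x0:x1]
    n,l,st,c=cv2.connectedComponentsWithStats(m);i=1+st[1:,4].argmax();ys,xs=np.nonzero(l==i);print("blob",st[i])
    return cv2.fitLine(np.float32(np.c_[xs,ys]),cv2.DIST_L2,0,.01,.01).ravel(),np.c_[xs,ys]
def plane(d,l):  # plane through camera and image line
    c,a=ray(d,(l[2],l[3]));_,b=ray(d,(l[2]+50*l[0],l[3]+50*l[1]));n=np.cross(a,b);return c,n/np.linalg.norm(n)
E
python3 - <<'E'
from h import *
T=eyes.read_camera("top");S=eyes.read_camera("scene");print(bot.get_obs()["eef_pos"],bot.get_obs()["contact_force"],bot.get_obs()["torque"])
a=cv2.resize(T["image"][200:300,110:260,::-1],None,fx=2.6,fy=2.6);b=cv2.resize(S["image"][180:280,170:320,::-1],None,fx=2.6,fy=2.6);cv2.imwrite("pics/p.png",np.hstack([a,b]))
l1,p1=shaft(T,(165,220,250,290));l2,p2=shaft(S,(236,180,320,290));print(l1,l2)
c1,n1=plane(T,l1);c2,n2=plane(S,l2);d=np.cross(n1,n2);d/=np.linalg.norm(d);d*=-np.sign(d[1])
P=np.linalg.solve([n1,n2,[0,1,0]],[n1@c1,n2@c2,.2]);print("dir",d,"point y=.2",P,"yaw",np.arctan2(d[1],d[0]))
E
```

```text
t: 9.15
eef_pos: [0.3893, 0.2981, 0.1016]
tool_rot: [0.0, 0.684, 0.73, -0.0]
contact_force: [-0.4, -0.8, -2.1]
gripper_width: 0.207
grasp_force: 68.5
[0.38890671 0.29806852 0.10115838] [-0.3879421   0.71962555 -1.08409206] [0.09548088 0.01708249 0.00744183]
blob [174 247  48   5 142]
blob [ 241  180   73   63 1140]
[ 9.9819726e-01 -6.0018871e-02  1.9809859e+02  2.4917606e+02] [  0.9519131   -0.30636814 271.85263    205.81229   ]
dir [ 0.0454733  -0.97573247 -0.21419228] point y=.2 [0.3964241  0.2        0.18172798] yaw -1.524225751322983
```

View pics/p.png

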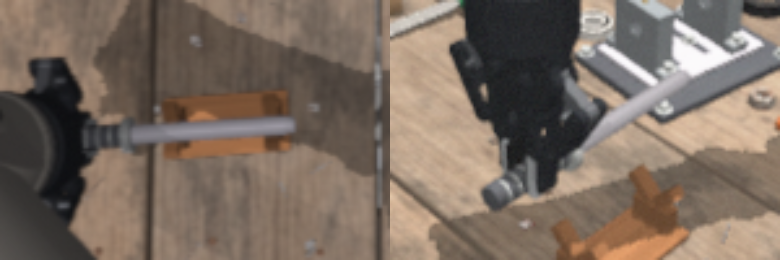

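The shaft is held and clear of the rest. In the scene view its nose is near pixel (284,209).

```bash
cat >> h.py <<'E'
def axis(tb,sb,yref,thr=(140,135),smax=50):
    T=eyes.read_camera("top");S=eyes.read_camera("scene");l1,p1=shaft(T,tb,thr[0],smax);l2,p2=shaft(S,sb,thr[1],smax);print(np.round(l1,3),np.round(l2,3))
    c1,n1=plane(T,l1);c2,n2=plane(S,l2);d=np.cross(n1,n2);d/=np.linalg.norm(d);d*=-np.sign(d[1])
    P=np.linalg.solve([n1,n2,[0,1,0]],[n1@c1,n2@c2,yref]);print("dir",d.round(4),"P",P.round(4),"yaw",np.arctan2(d[1],d[0]).round(4),"pitch",np.arcsin(d[2]).round(4));return T,S,l1,l2,p1,p2,P,d
E
python3 - <<'E'
from h import *
r=axis((165,220,250,290),(252,207,287,236),.2)
S=r[1]
T,l1,p1,P,d=r[0],r[2],r[4],r[6],r[7]
g=cv2.cvtColor(T["image"],cv2.COLOR_RGB2GRAY).astype(np.float32)
us=np.arange(214,232);print([int(g[round(l1[3]+(u-l1[2])*l1[1]/l1[0]),u]) for u in us])
h=cv2.cvtColor(S["image"],cv2.COLOR_RGB2HSV);print(h[207:236:3,252:290:3,2])
E
```

```text
blob [174 247  48   6 145]
blob [252 207  35  27 398]
[ 9.98000e-01 -6.40000e-02  1.97924e+02  2.49345e+02] [  0.817  -0.576 268.291 217.558]
dir [ 0.0595 -0.9964  0.0597] P [0.3949 0.2    0.1481] yaw -1.5111 pitch 0.0598
[152, 152, 153, 154, 155, 152, 149, 146, 135, 108, 87, 84, 81, 83, 86, 89, 91, 91]
[[125 128 129 140 249 238  99 199 177 207 194 248 248]
 [ 68 114 125 131 117 228 251 121 185 199 182 150 122]
 [184  97  97 129 129 127 163 194 193 172 142 132 133]
 [194 201 151  76 141 189 197 181 156 128 133 133 131]
 [105 212 196 188 199 188 168 145 213 129 130 124  91]
 [ 49 146 191 194 178 153 107 209 204 123  87  99 161]
 [162 200 183 166 141 211 166  71  80 105 216 220 212]
 [177 169 146 184 150 158 216 197 214 214 218 218 219]
 [159 158 202 189 185 188 131 184 209 223 218 220 214]
 [176 192 204 180 188 187 191 174 139 211 211 218 203]]
```

```bash
python3 - <<'E'
from h import *
T=eyes.read_camera("top");print("nose",onz(T,(222.8,249.345-.064*(222.8-197.9)),.149))
rows((.5959,.2021,.101,1.4726))
E
```

```text
nose [0.39945974 0.12162414 0.149     ]
(0.5959, 0.2021, 0.101, 1.4726) -> -0.2193 0.4002 0.0004 -0.0004 0.0002 0.0522
```

```bash
python3 -m crank '-0.04 0.08 0 0 0 0.01 1;-0.08 0.16 0 0 0 0.02 1;-0.13 0.24 0 0 0 0.03 1;-0.18 0.32 0 0 0 0.04 1;-0.219 0.4 0 0 0 0.052 1;-0.219 0.4 0 0 0 0.052 1;-0.219 0.4 0 0 0 0.052 1;-0.219 0.4 0 0 0 0.052 1;-0.219 0.4 0 0 0 0.052 1;-0.219 0.4 0 0 0 0.052 1'
python3 - <<'E'
from h import *
T=eyes.read_camera("top");S=eyes.read_camera("scene");print(bot.get_obs()["eef_pos"],bot.get_obs()["contact_force"])
n=[.5779,.025,.149];print(proj(T,n),proj(S,n),proj(S,[.5959,.2021,.149]))
a=cv2.resize(T["image"][130:220,180:345,::-1],None,fx=4.8,fy=4.8,interpolation=cv2.INTER_CUBIC)[:,:792]
b=cv2.resize(S["image"][110:230,180:345,::-1],None,fx=2.4,fy=2.4,interpolation=cv2.INTER_CUBIC)[:168]
b=cv2.resize(S["image"][125:213,210:330,::-1],None,fx=3.3,fy=3.3,interpolation=cv2.INTER_CUBIC)
o=np.zeros((600,800,3),np.uint8);a=cv2.resize(a,None,fx=.7,fy=.7);o[:a.shape[0],:a.shape[1]]=a;o[305:305+b.shape[0],:b.shape[1]]=b[:295];cv2.imwrite("pics/q.png",o)
E
```

```text
t: 10.4
eef_pos: [0.5952, 0.2035, 0.1022]
tool_rot: [-0.0, 0.74, 0.672, -0.0]
contact_force: [-0.3, 0.3, -1.8]
gripper_width: 0.204
grasp_force: 68.6
[0.59570561 0.20301566 0.10229648] [-0.03818323  0.31667341 -1.81138184]
[266.53403899 166.87163   ] [257.82266782 164.73483886] [197.10205467 186.1323147 ]
```

View pics/q.png

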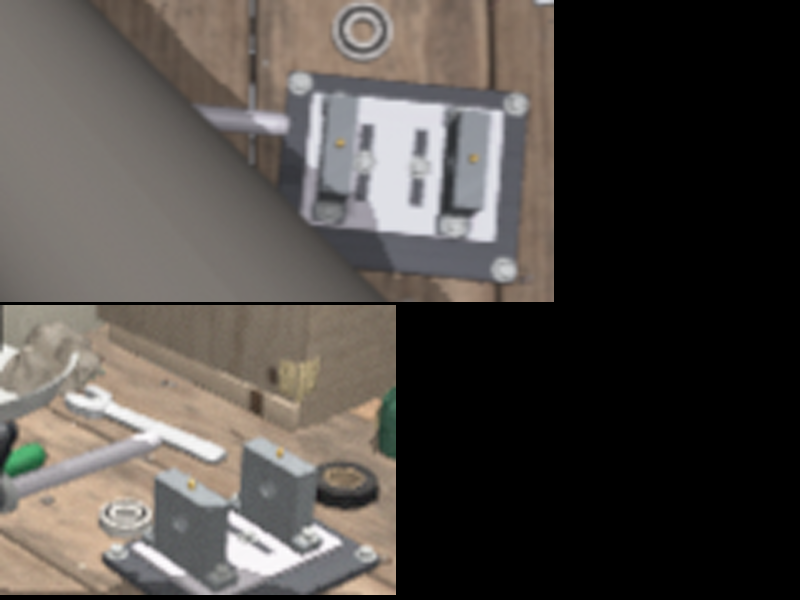

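Top view: nose at pixel ~(265.4,166.6), predicted (266.5,166.9). Scene view: nose at (257.6,165.3), predicted (257.8,164.7). The axis height is therefore the reported z + 47 mm. The near hole is visible at scene (264.6,191.5). Lowering to hole height.

```bash
python3 -m crank '0 0 0.04 0 0 0 1;0 0 0.08 0 0 0 1;0 0 0.12 0 0 0 1;0 0 0.15 0 0 0 1;0 0 0.17 0 0 0 1;0 0 0.17 0 0 0 1;0 0 0.17 0 0 0 1;0 0 0.17 0 0 0 1'
python3 - <<'E'
from h import *
T=eyes.read_camera("top");S=eyes.read_camera("scene");o=bot.get_obs();print(o["eef_pos"],o["contact_force"])
C=np.array([.5626,-.0639,0]);yw=-1.669;ex=np.array([np.cos(yw),np.sin(yw),0]);ey=np.array([-ex[1],ex[0],0])
c,v=ray(S,(264.6,191.5));F=C-.065*ex;k=((F-c)@ex)/(v@ex);H=c+k*v;print("hole from scene",H,"y",(H-C)@ey)
a=T["image"][155:190,245:290,::-1];b=S["image"][165:215,225:290,::-1]
cv2.imwrite("pics/r.png",np.hstack([cv2.resize(a,(540,420),interpolation=cv2.INTER_CUBIC)[:,:240],cv2.resize(b,(546,420),interpolation=cv2.INTER_CUBIC)]))
E
```

```text
t: 11.3
eef_pos: [0.597, 0.2029, 0.0181]
tool_rot: [0.0, 0.741, 0.672, 0.001]
contact_force: [-1.2, -0.0, -2.2]
gripper_width: 0.205
grasp_force: 68.7
[0.59687332 0.20278328 0.01804714] [ 0.12467359 -1.26906602 -2.96640769]
hole from scene [5.74721835e-01 2.20442830e-04 6.05167542e-02] y 0.005776684301540969
```

View pics/r.png

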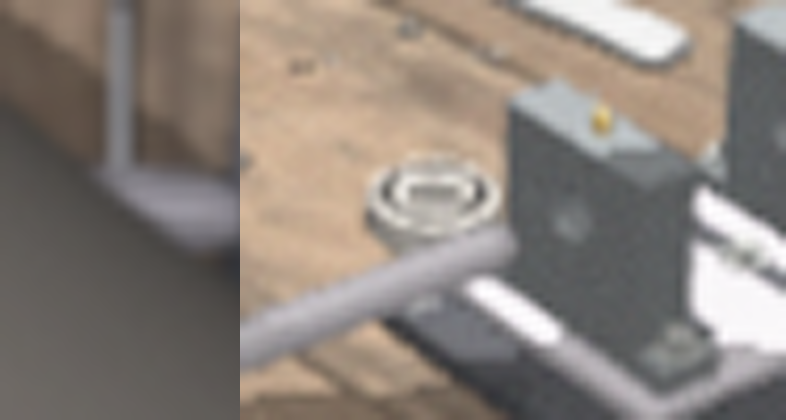

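```bash
python3 - <<'E'
from h import *
T=eyes.read_camera("top");S=eyes.read_camera("scene")
C=np.array([.5626,-.0639,0]);yw=-1.669;ex=np.array([np.cos(yw),np.sin(yw),0]);ey=np.array([-ex[1],ex[0],0])
def f(d,p,x):
    c,v=ray(d,p);k=((C+x*ex-c)@ex)/(v@ex);H=c+k*v;return ((H-C)@ey).round(4),H[2].round(4)
print("hole",f(S,(264.2,191.0),-.065),"nose",f(S,(256.9,193.4),-.0918))
print("corners of near front face top L/R", f(S,(225+270/8.4-.4,165+103/8.4-.4),-.065),f(S,(225+452/8.4-.4,165+186/8.4-.4),-.065))
n=C-.0918*ex+.0079*ey+[0,0,.065];print("pred nose",proj(S,n),proj(T,n))
h=cv2.cvtColor(S["image"],cv2.COLOR_RGB2GRAY);print(h[184:199,252:272])
E
```

```text
hole (np.float64(0.0075), np.float64(0.0612)) nose (np.float64(0.0054), np.float64(0.0647))
corners of near front face top L/R (np.float64(0.0406), np.float64(0.0898)) (np.float64(-0.0478), np.float64(0.1012))
pred nose [256.31629463 192.89100921] [264.68997168 172.42868844]
[[196 182 180 181 150  90  92  90  92  94  90  93  92  90  89  95 108 118
  124 128]
 [198 189 189 178 148  91  90  93  91  89  89  89  92  89  95  95  93 102
  110 120]
 [181 147 193 182 146  94  91  93  93  93  92  91  89  94  92  91  94  90
   93 103]
 [215 107 174 209 143  96  94  92  93  90  91  90  90  90  89  91  90  92
   90  87]
 [185  99 172 215 135  93  93  95  95  93  95  93  98  98  91  92  93  92
   91  94]
 [137 162 211 201 129  94  92  97  92  96 100 101 108 103  99  91  88  94
   89  94]
 [183 201 210 157 126  92  91  91  91  96 106 113 112 112 105  90  91  94
   90  92]
 [210 174 157 145 133  98  92  95  90  92 109 131 121 119 110  93  90  87
   90  94]
 [162 167 170 173 162 130  90  91  91  91 103 124 123 121 105  90  92  90
   93  89]
 [188 192 189 180 171 151 100  93  92  90  92  99 111 110  98  90  90  91
   92  91]
 [189 187 180 169 156 140  97  95  93  92  91  93  95  94  92  87  92  92
   91  93]
 [176 170 161 153 138 116  97  94  94  95  91  93  94  91  91  89  86  92
   90  91]
 [161 151 143 135 117  96  93  90  94  95  88  90  92  95  93  93  89  93
   93  92]
 [139 136 133 116 104  93  92  93  92  92  89  91  90  90  91  93  92  95
   89  94]
 [181 215 212 184 126  92  95  92  92  93  95  95  90  94  90  92  93  90
   91  89]]
```

```bash
python3 -m crank '-0.01 0 0.002 0 0 0 1;-0.02 0 0.002 0 0 0 1;-0.03 0 0.002 0 0 0 1;-0.038 0 0.002 0 0 0 1;-0.044 0 0.002 0 0 0 1;-0.044 0 0.002 0 0 0 1;-0.044 0 0.002 0 0 0 1'
python3 -m crank '-0.002 0 0 0 0 0 1;-0.004 0 0 0 0 0 1;-0.006 0 0 0 0 0 1;-0.008 0 0 0 0 0 1;-0.008 0 0 0 0 0 1'
python3 -m crank '-0.002 0 0 0 0 0 1;-0.004 0 0 0 0 0 1;-0.006 0 0 0 0 0 1;-0.006 0 0 0 0 0 1'
```

```text
t: 12.2
eef_pos: [0.5941, 0.1807, 0.0162]
tool_rot: [-0.0, 0.741, 0.672, 0.0]
contact_force: [0.7, -0.3, -2.0]
gripper_width: 0.204
grasp_force: 68.7
t: 12.7
eef_pos: [0.5937, 0.1764, 0.0161]
tool_rot: [0.0, 0.741, 0.672, -0.0]
contact_force: [0.2, 0.3, -1.1]
gripper_width: 0.206
grasp_force: 68.7
t: 13.1
eef_pos: [0.5934, 0.1734, 0.0161]
tool_rot: [0.0, 0.741, 0.672, -0.0]
contact_force: [0.1, 0.8, -2.0]
gripper_width: 0.204
grasp_force: 68.7
```

```bash
python3 -m crank '-0.002 0 0 0 0 0 1;-0.004 0 0 0 0 0 1;-0.006 0 0 0 0 0 1;-0.006 0 0 0 0 0 1'
python3 -m crank '-0.002 0 0 0 0 0 1;-0.004 0 0 0 0 0 1;-0.004 0 0 0 0 0 1'
```

```text
t: 13.5
eef_pos: [0.5931, 0.1705, 0.0161]
tool_rot: [0.0, 0.741, 0.672, -0.0]
contact_force: [-0.9, -0.2, -0.8]
gripper_width: 0.205
grasp_force: 68.7
t: 13.8
eef_pos: [0.593, 0.1685, 0.0161]
tool_rot: [0.0, 0.741, 0.672, -0.0]
contact_force: [-0.3, 0.7, -1.4]
gripper_width: 0.208
grasp_force: 68.7
```

```bash
python3 -m crank '-0.002 0 0 0 0 0 1;-0.004 0 0 0 0 0 1;-0.004 0 0 0 0 0 1'
python3 -m crank '-0.002 0 0 0 0 0 1;-0.004 0 0 0 0 0 1;-0.004 0 0 0 0 0 1'
```

```text
t: 14.1
eef_pos: [0.5927, 0.1664, 0.0161]
tool_rot: [0.0, 0.741, 0.672, -0.0]
contact_force: [0.3, -0.1, -0.7]
gripper_width: 0.203
grasp_force: 68.7
t: 14.4
eef_pos: [0.5925, 0.1644, 0.0161]
tool_rot: [0.0, 0.741, 0.672, -0.0]
contact_force: [-0.7, -0.3, -0.8]
gripper_width: 0.2
grasp_force: 68.7
```

```bash
python3 - <<'E'
from h import *
S=eyes.read_camera("scene");T=eyes.read_camera("top")
h=cv2.cvtColor(S["image"],cv2.COLOR_RGB2GRAY);print(h[184:199,252:272])
print(bot.get_obs()["contact_force"],bot.get_obs()["torque"])
E
```

```text
[[199 186 179 181 151  94  94  91  93  90  91  91  94  90  90  93 107 115
  122 125]
 [199 190 190 177 151  91  89  93  91  90  91  90  91  92  89  91  91  95
  111 118]
 [179 150 192 181 145  91  91  91  90  89  91  90  91  90  91  90  92  92
   92 101]
 [214 104 177 211 141  92  92  92  90  91  92 107 123 101  90  91  94  92
   91  90]
 [185  97 173 219 135  92  95  94 100 113 129 153 172 147 108  92  93  90
   93  89]
 [135 158 211 201 130  94 100 117 141 158 178 185 190 178 119  94  91  93
   92  93]
 [183 201 210 160 137 129 144 165 189 191 191 189 185 168 130  91  89  91
   92  89]
 [208 169 156 154 164 177 187 190 191 186 179 175 166 160 139  89  93  92
   92  90]
 [158 158 172 187 189 190 189 183 175 169 164 156 149 140 122  93  91  93
   89  91]
 [183 190 190 192 188 180 174 167 159 153 146 142 131 115 102  91  92  90
   91  91]
 [190 189 186 177 171 165 158 151 143 130 118 115 112  91  86  89  90  92
   89  91]
 [179 175 167 161 155 144 138 126 119 108  96  91  89  89  91  90  87  90
   90  92]
 [165 159 151 143 133 124 115 109  97  92  91  89  88  88  88  90  90  92
   93  91]
 [147 136 130 123 112 100  92  92  92  93  91  90  90  89  89  91  93  87
   94  91]
 [164 178 209 186 125  95  94  95  90  91  92  85  91  88  88  89  90  93
   91  89]]
[-0.96846087  0.15546357 -0.82826503] [ 0.00262211 -0.00460307 -0.00608309]
```

The shaft image now ends in the hole's right rim (columns 262–266) with almost no force, so the nose is in the near hole. Going on in steps.

```bash
python3 -m crank '-0.004 0 0 0 0 0 1;-0.008 0 0 0 0 0 1;-0.012 0 0 0 0 0 1;-0.016 0 0 0 0 0 1;-0.02 0 0 0 0 0 1;-0.02 0 0 0 0 0 1'
python3 -m crank '-0.004 0 0 0 0 0 1;-0.008 0 0 0 0 0 1;-0.012 0 0 0 0 0 1;-0.016 0 0 0 0 0 1;-0.02 0 0 0 0 0 1;-0.02 0 0 0 0 0 1'
```

```text
t: 15.1
eef_pos: [0.5915, 0.1541, 0.0161]
tool_rot: [0.0, 0.741, 0.671, -0.0]
contact_force: [0.5, 0.2, -2.2]
gripper_width: 0.202
grasp_force: 68.7
t: 15.7
eef_pos: [0.5905, 0.1442, 0.016]
tool_rot: [0.0, 0.741, 0.671, -0.0]
contact_force: [-0.1, 0.1, -0.4]
gripper_width: 0.204
grasp_force: 68.7
```

```bash
python3 -m crank '-0.005 0 0 0 0 0 1;-0.01 0 0 0 0 0 1;-0.015 0 0 0 0 0 1;-0.02 0 0 0 0 0 1;-0.025 0 0 0 0 0 1;-0.03 0 0 0 0 0 1;-0.035 0 0 0 0 0 1;-0.04 0 0 0 0 0 1;-0.04 0 0 0 0 0 1'
python3 -m crank '-0.005 0 0 0 0 0 1;-0.01 0 0 0 0 0 1;-0.015 0 0 0 0 0 1;-0.02 0 0 0 0 0 1;-0.025 0 0 0 0 0 1;-0.03 0 0 0 0 0 1;-0.035 0 0 0 0 0 1;-0.04 0 0 0 0 0 1;-0.045 0 0 0 0 0 1;-0.05 0 0 0 0 0 1;-0.05 0 0 0 0 0 1'
python3 - <<'E'
from h import *
S=eyes.read_camera("scene");T=eyes.read_camera("top")
a=cv2.resize(T["image"][150:215,250:345,::-1],None,fx=4,fy=4,interpolation=cv2.INTER_CUBIC);b=cv2.resize(S["image"][150:215,235:330,::-1],None,fx=4,fy=4,interpolation=cv2.INTER_CUBIC)
cv2.imwrite("pics/s.png",np.hstack([a,b]))
E
```

```text
t: 16.6
eef_pos: [0.5886, 0.1241, 0.0161]
tool_rot: [0.0, 0.741, 0.671, -0.0]
contact_force: [-0.6, -0.4, -0.6]
gripper_width: 0.204
grasp_force: 68.7
t: 17.7
eef_pos: [0.5861, 0.0993, 0.0161]
tool_rot: [0.0, 0.741, 0.671, -0.0]
contact_force: [0.2, -0.7, 0.1]
gripper_width: 0.202
grasp_force: 68.8
```

View pics/s.png

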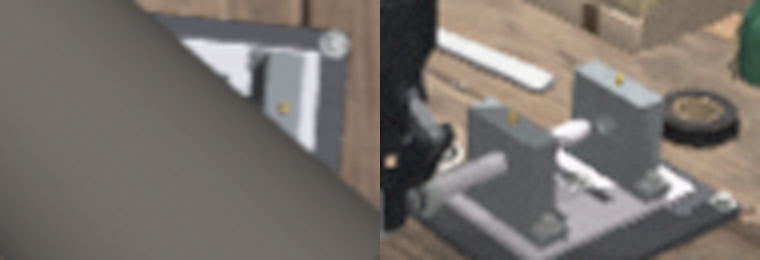

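The shaft is through the near block. The nose tip at view (590,130) points at the far hole at (605,124). Advancing gently.

```bash
python3 -m crank '-0.005 0 0 0 0 0 1;-0.01 0 0 0 0 0 1;-0.015 0 0 0 0 0 1;-0.02 0 0 0 0 0 1;-0.026 0 0 0 0 0 1;-0.026 0 0 0 0 0 1'
python3 -m crank '-0.002 0 0 0 0 0 1;-0.004 0 0 0 0 0 1;-0.006 0 0 0 0 0 1;-0.006 0 0 0 0 0 1'
python3 -m crank '-0.002 0 0 0 0 0 1;-0.004 0 0 0 0 0 1;-0.004 0 0 0 0 0 1'
```

```text
t: 18.4
eef_pos: [0.5848, 0.0862, 0.0161]
tool_rot: [0.0, 0.741, 0.671, -0.0]
contact_force: [-0.8, -2.0, -0.4]
gripper_width: 0.207
grasp_force: 68.9
t: 18.8
eef_pos: [0.5846, 0.084, 0.0161]
tool_rot: [-0.0, 0.741, 0.672, -0.0]
contact_force: [-0.3, 0.4, -0.1]
gripper_width: 0.208
grasp_force: 68.9
t: 19.1
eef_pos: [0.5844, 0.0819, 0.0161]
tool_rot: [0.0, 0.741, 0.672, -0.0]
contact_force: [-0.7, 0.7, -0.4]
gripper_width: 0.199
grasp_force: 68.9
```

```bash
python3 -m crank '-0.002 0 0 0 0 0 1;-0.004 0 0 0 0 0 1;-0.004 0 0 0 0 0 1'
python3 -m crank '-0.002 0 0 0 0 0 1;-0.004 0 0 0 0 0 1;-0.004 0 0 0 0 0 1'
python3 -m crank '-0.002 0 0 0 0 0 1;-0.004 0 0 0 0 0 1;-0.004 0 0 0 0 0 1'
```

```text
t: 19.4
eef_pos: [0.5842, 0.0799, 0.0161]
tool_rot: [0.0, 0.741, 0.672, -0.0]
contact_force: [-0.7, 0.8, -0.8]
gripper_width: 0.206
grasp_force: 68.9
t: 19.7
eef_pos: [0.584, 0.0779, 0.0161]
tool_rot: [0.0, 0.741, 0.672, -0.0]
contact_force: [-1.1, 0.9, 1.0]
gripper_width: 0.201
grasp_force: 68.9
t: 20.0
eef_pos: [0.5838, 0.0759, 0.0161]
tool_rot: [0.0, 0.741, 0.672, -0.0]
contact_force: [-1.1, 0.5, 0.6]
gripper_width: 0.205
grasp_force: 68.9
```

Light forces (~1 N), as expected for the taper drawing the block in. Continuing.

```bash
python3 -m crank '-0.002 0 0 0 0 0 1;-0.004 0 0 0 0 0 1;-0.006 0 0 0 0 0 1;-0.006 0 0 0 0 0 1'
python3 -m crank '-0.002 0 0 0 0 0 1;-0.004 0 0 0 0 0 1;-0.006 0 0 0 0 0 1;-0.006 0 0 0 0 0 1'
python3 -m crank '-0.003 0 0 0 0 0 1;-0.006 0 0 0 0 0 1;-0.01 0 0 0 0 0 1;-0.01 0 0 0 0 0 1'
```

```text
t: 20.4
eef_pos: [0.5834, 0.0731, 0.0161]
tool_rot: [-0.0, 0.741, 0.672, -0.0]
contact_force: [-1.3, 0.6, 0.4]
gripper_width: 0.199
grasp_force: 69.0
t: 20.8
eef_pos: [0.5832, 0.0699, 0.0161]
tool_rot: [0.0, 0.741, 0.672, -0.0]
contact_force: [-1.8, 1.7, 1.4]
gripper_width: 0.206
grasp_force: 69.0
t: 21.2
eef_pos: [0.5827, 0.0648, 0.0161]
tool_rot: [0.0, 0.741, 0.672, -0.0]
contact_force: [-1.6, 1.9, 1.9]
gripper_width: 0.201
grasp_force: 69.1
```

```bash
python3 -m crank '-0.004 0 0 0 0 0 1;-0.008 0 0 0 0 0 1;-0.012 0 0 0 0 0 1;-0.016 0 0 0 0 0 1;-0.016 0 0 0 0 0 1'
python3 -m crank '-0.004 0 0 0 0 0 1;-0.008 0 0 0 0 0 1;-0.012 0 0 0 0 0 1;-0.016 0 0 0 0 0 1;-0.016 0 0 0 0 0 1'
python3 -m crank '-0.002 0 0 0 0 0 1;-0.004 0 0 0 0 0 1;-0.004 0 0 0 0 0 1'
```

```text
t: 21.7
eef_pos: [0.5819, 0.0568, 0.0162]
tool_rot: [0.0, 0.741, 0.672, -0.0]
contact_force: [-2.5, 3.0, 2.5]
gripper_width: 0.205
grasp_force: 69.2
t: 22.2
eef_pos: [0.5812, 0.0491, 0.0162]
tool_rot: [0.0, 0.741, 0.672, 0.0]
contact_force: [-2.0, 3.1, 3.7]
gripper_width: 0.201
grasp_force: 69.4
t: 22.5
eef_pos: [0.581, 0.0475, 0.0162]
tool_rot: [-0.0, 0.741, 0.672, 0.0]
contact_force: [-2.5, 3.3, 4.3]
gripper_width: 0.201
grasp_force: 69.5
```

```bash
python3 -m crank '-0.002 -0.001 -0.001 0 0 0 1;-0.004 -0.001 -0.001 0 0 0 1;-0.004 -0.001 -0.001 0 0 0 1'
python3 -m crank '-0.002 0 0 0 0 0 1;-0.004 0 0 0 0 0 1;-0.004 0 0 0 0 0 1'
python3 -m crank '-0.002 0 0 0 0 0 1;-0.002 0 0 0 0 0 1'
```

```text
t: 22.8
eef_pos: [0.5804, 0.0442, 0.0165]
tool_rot: [0.0, 0.741, 0.671, -0.0]
contact_force: [-0.7, 1.1, 1.6]
gripper_width: 0.206
grasp_force: 69.1
t: 23.1
eef_pos: [0.5801, 0.0429, 0.0166]
tool_rot: [0.0, 0.741, 0.672, -0.0]
contact_force: [0.4, 1.5, 0.6]
gripper_width: 0.202
grasp_force: 69.0
t: 23.3
eef_pos: [0.58, 0.0421, 0.0166]
tool_rot: [0.0, 0.741, 0.672, -0.0]
contact_force: [-0.2, 2.0, 0.8]
gripper_width: 0.203
grasp_force: 69.0
```

Side forces relieved. Pushing on by 1 mm steps to feel the collar seat.

```bash
python3 -m crank '-0.002 0 0 0 0 0 1;-0.002 0 0 0 0 0 1'
python3 -m crank '-0.002 0 0 0 0 0 1;-0.002 0 0 0 0 0 1'
python3 -m crank '-0.002 0 0 0 0 0 1;-0.002 0 0 0 0 0 1'
```

```text
t: 23.5
eef_pos: [0.58, 0.042, 0.0166]
tool_rot: [-0.0, 0.741, 0.672, 0.0]
contact_force: [0.1, 3.6, -0.1]
gripper_width: 0.204
grasp_force: 69.0
t: 23.7
eef_pos: [0.5799, 0.0419, 0.0167]
tool_rot: [-0.001, 0.741, 0.672, 0.001]
contact_force: [0.2, 5.7, -0.1]
gripper_width: 0.205
grasp_force: 69.0
t: 23.9
eef_pos: [0.5799, 0.0419, 0.0167]
tool_rot: [-0.001, 0.74, 0.672, 0.001]
contact_force: [0.1, 8.1, -0.8]
gripper_width: 0.207
grasp_force: 69.0
```

The shaft stopped dead at y = 0.042 (predicted 0.042–0.043) with the axial force rising steadily, so the collar is seated. Easing off, opening and lifting away.

```bash
python3 -m crank '0.003 0 0 0 0 0 1;0.003 0 0 0 0 0 1'
python3 -m crank '0 0 0 0 0 0 0.9;0 0 0 0 0 0 0.7;0 0 0 0 0 0 0.4;0 0 0 0 0 0 0;0 0 0 0 0 0 0;0 0 0 0 0 0 0;0 0 0 0 0 0 0;0 0 0 0 0 0 0'
python3 -m crank '0 0 -0.02 0 0 0 0;0 0 -0.05 0 0 0 0;0 0 -0.1 0 0 0 0;0 0 -0.15 0 0 0 0;0 0 -0.2 0 0 0 0;0 0 -0.25 0 0 0 0;0.08 0 -0.3 0 0 0 0;0.16 0 -0.3 0 0 0 0;0.25 -0.05 -0.3 0 0 0 0;0.34 -0.1 -0.3 0 0 0 0;0.4 -0.1 -0.3 0 0 0 0;0.4 -0.1 -0.3 0 0 0 0;0.4 -0.1 -0.3 0 0 0 0'
python3 - <<'E'
from h import *
S=eyes.read_camera("scene");T=eyes.read_camera("top")
C=np.array([.5626,-.0639,0]);yw=-1.669;ex=np.array([np.cos(yw),np.sin(yw),0]);ey=np.array([-ex[1],ex[0],0])
g=cv2.cvtColor(T["image"],cv2.COLOR_RGB2GRAY)
for y in(.0065,):
  for x in(-.143,-.073,-.069,-.065,-.06,.06,.07):
    u=proj(T,C+x*ex+y*ey+[0,0,.065]).round(1);print(x,u,T["image"][int(round(u[1])),int(round(u[0]))])
r0=round(proj(T,C-.1*ex+.0065*ey+[0,0,.065])[1]);print(g[r0-6:r0+12,236:284:1][:, ::1][::2])
E
```

```text
t: 24.1
eef_pos: [0.5799, 0.0419, 0.0167]
tool_rot: [-0.0, 0.741, 0.672, 0.0]
contact_force: [0.9, 5.2, 0.9]
gripper_width: 0.2
grasp_force: 69.0
t: 24.9
eef_pos: [0.5798, 0.0407, 0.0166]
tool_rot: [0.0, 0.741, 0.672, -0.0]
contact_force: [0.3, -0.5, -0.1]
gripper_width: 1.002
grasp_force: 0.0
t: 26.2
eef_pos: [0.5496, 0.2455, 0.1678]
tool_rot: [0.0, 0.74, 0.672, 0.001]
contact_force: [-0.2, -1.0, 0.1]
gripper_width: 0.999
grasp_force: 0.0
-0.143 [244. 171.] [108  99  96]
-0.073 [272.2 173.7] [116 118 122]
-0.069 [273.8 173.9] [184 186 188]
-0.065 [275.5 174. ] [142 145 150]
-0.06 [277.5 174.2] [148 153 161]
0.06 [325.9 178.8] [219 219 225]
0.07 [329.9 179.2] [167 164 174]
[[125 129 126 121 126 133 131 125 108  88  83  87 101 107 101 108 116 109
  120 111  95 112 111 107 110 114 113 102  89  91  96  96  97  97  97 106
  171 212 209 175 119 124 147 150 150 150 150 151]
 [ 89 104 118 122 128 133 130 123 109  94  91  96 129 129  91  88 116 116
   84  80 105 108  83  74  91  96  82  71  73  78  74  77  81  85  89 108
  143 153 140 130 120 131 148 150 151 152 154 153]
 [ 84  85  86  89 10
[... 673 characters left out ...]
108 109 116 108  85  76  77  74  73  81  79  71  79
  118 147 153 132 127 150 152 153 153 153 153 153]
 [ 86  85  87  89  90  87  85  85  83  80  75  74  86  98 104 112 118 112
  113  99  91 118 121 116 118 125 112  86  87  89  90  90  90  91 108 132
  139 134 125 111 130 152 154 153 152 153 152 153]
 [ 85  84  86  87  88  88  86  85  85  87  85  79  73  72  77  95 114 114
  115 100  92 121 128 124 126 134 114  87  91  92  92  93  92  96 132 187
  214 212 164 110 138 152 153 152 152 151 153 154]
 [ 88  89  89  89  89  89  86  85  85  87  86  84  81  81  83  86  86  87
  107 101  97 128 131 126 129 133 114  93  98  98  98  98  98 107 169 218
  224 216 161 113 140 151 152 152 153 153 154 156]]
```

The released shaft's grip end is at column 244 (the seated position predicts 244.0), and the collar at columns 272–275 abuts the block. Handing in.

```bash
python3 -c "
from station import ticket
print(ticket.hand_in())"
```

```text
the job is handed in; nothing more can be done
None
```

The shaft is threaded through both blocks with its collar against the near block, let go, and handed in at about 26 s; the first grasp closed just above the shaft and was redone, and the force readings taken between moves stayed below about 10 N.

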